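# Unlatch and open a car fuse box

### The arm

A 6-joint arm with a two-finger parallel gripper is mounted at the origin on the work surface. World frame = base frame: x ahead of the robot, y to its left, z up, the work surface at z = 0. Lengths are in m, angles in rad, forces in N, time in s.
With the tool pointing down it reaches from about 0.35 to 0.975 m from the base axis. Payload 4.9 kg.
Tool frame: the origin (TCP) lies midway between the tips of the shut fingers; the grasp point (between the pads) lies 19 mm behind it; x points along the fingers, z is the direction in which the jaws open and shut, and the axes are right-handed (so a half turn about x gives the same grasp; the last joint's range is limited). The gripper opens to 85 mm and grips with 20 to 120 N. Pads are 22 mm wide; open, the fingers measure 114 mm over their backs; the gripper's body (76 mm by 85 mm) begins 54 mm behind the grasp point. The pads swing forward as they close: fully open they stand 13 mm farther back than shut.
Start: joints at [-1.26, 0.053, 1.613, -0, 1.476, -0.119], TCP at [0.26, -0.568, 0.231] pointing down, gripper open.
Joint ranges: [-3.01, 3.01], [-1.01, 2.22], [0.06, 2.58], [-1.02, 4.17], [0.09, 2.62], [-3.14, 3.14]. Speed limits (rad/s): [2.57, 2.57, 3.14, 3.14, 3.14, 3.14].

### API

Orientations are given as a unit quaternion [w, x, y, z].
In Python, from plant import state, cams, workorder, nets gives the robot as it stands.
- The arm moves only by the tool play_rows, never from a script. Its argument "motion" is a list of rows, each a list of 3 entries, a list of its own where there are three numbers: the closure, from -1 (fully open) to 1 (shut), then the shift along the world's x, y, z in m, then the turn about the world's z in rad. A call has 1 to 5 rows; each row is the pose to reach, as a shift and turn from the pose commanded when the call began; what a row does not reach only later rows make up. A row lasts 1/10 s, in which the tool goes at most 50 mm and 8.59 degrees, less where a joint would pass 70% of its speed; a pose out of reach is approached as far as the arm can. A call with a gripper value outside its range is refused whole. The fingers move at their own pace and stop on an object; the grip force is fixed at half the most. Time passes only in rows, so rows that repeat a pose let the fingers close. It gives the time, the measured TCP pose, the force and the opening at its end, in the units of the state.
- state(): the state, without advancing time (a new reading comes with each control period).
- cams.grab_frame(name): name is "scene" or "top" or "wrist"; returns (picture, depth): 400x640x3 uint8, red, green, blue; 400x640 float32, m along the optical axis (not along the pixel's ray), 0 where there is no reading.
- cams.camera_info(name): a dict with "K" (3x3 intrinsics, pixels), "k1" (the pictures are not rectified: a ray, as slopes to the right and down, at radius r is drawn at 1 + k1 r^2 times it, then the intrinsics apply), "rvec" (rotation vector, rad) and "tvec" (3), from world to camera coordinates, as OpenCV has them. Camera axes: x right, y down, z forward; pixel columns grow to the right and rows downward; lengths in m; the calibration is good to about 2 mm. A picture is of the moment at which its call begins: read the wrist's pose just before it. camera_info takes no time and is no camera call; for the wrist camera it gives the pose at the moment of the call.
- workorder.job_done(): hands the job in, once; it reports no verdict.
Trained networks look in the newest picture that a camera, given by its name, has taken for a name from the list of things; names that differ only in an ending like _2 or _b are one class to them, and where a whole thing is asked for, a point or a joint stands for the part that bears it (a point fixed in the world has none). Each returns a list of dicts, best first, with "score" (0 to 1); they miss things now and then, are a little off and sometimes report something else, mostly with a low value. They report only what shows in the picture. A call takes as long as a camera call.
- nets.recognise(camera, target): "at" ([x, y, z] in m, in world coordinates, good to about 4 mm: the middle of the surface that is visible of it).
- nets.landmark_of(camera, target): "at" ([x, y, z] in m, in world coordinates, good to about 4 mm: a listed point, or the origin of a listed thing).
The state is a dict: "time": time; "joint_pos": joint angles; "joint_vel": joint speeds; "joint_efforts": joint torques, N m; "tool_pos": TCP position; "tool_rot": TCP orientation; "contact_force": force on the tool from outside, world axes, zero at the start; "ft_torque": the same for the moment, N m; "gripper_width": opening from 0.0 (shut) to 1.0 (fully open).
Only numpy, scipy, OpenCV 4.12 (cv2) and the standard library are available. Lean on these libraries where they do the work, as an engineer would, in place of code of your own. Each camera call takes 0.05 s, during which the arm holds its last target.

### The job

Open the car fuse box on the bench so that its fuses can be reached: press the orange snap tab fully in, then push the released grey cover off its seat and along the deck until the whole fuse compartment is uncovered, and leave it lying there flat on the box. Only press and push: do not lift or tip the cover, and leave the other things on the bench where they are.

Things in the scene. Friction and masses are not known exactly. Their poses are not given: they have to be found in the camera images.
- fusebox: black plastic car fuse box, fixed to the bench, 280 (x) x 130 (y) x 58 mm high. Origin: centre of its underside, on the bench; z up; x is the direction in which the cover slides off. Its flat deck (sliding level) is 40 mm above the bench. Guide walls 14 mm high stand along both sides of the deck, inner faces at y = +-50.5 mm, 2 mm clear of the cover on each side
- compartment (a point): middle of the fuse compartment's mouth, at deck level, at x = -58.5 mm in the box frame: an opening with coloured fuses, all below deck level, from x = -105 to -12 mm, y within 38 mm. Here lips reach in from the guide walls to y = +-42 mm, 14 to 18 mm above the deck (x = -120 to -8 mm), and hold the cover down; between them it is open from above
- end_stop (a point): middle of the inner face of the end stop, at deck level, at x = 132 mm in the box frame: a bar 12 mm high that catches the cover. From x = -12 mm to here the deck is flat and closed. At the other end, behind the cover, stand only two corner stops 6 mm high (y beyond 36 mm); the middle is free at deck level
- cover: loose grey cover, about 0.1 kg, 110 (x) x 97 (y) mm, axes as the box's. Origin: centre of its underside, at deck level, at the start at x = -60 mm, y = 0 in the box frame, and at x = 77 mm against the end stop. A 6 mm plate carried 6 mm above the deck on two side skids, so the pressed tab fits under it. At its rear (-x) end an upright rib, 64 mm wide, 8 mm thick, 12 to 30 mm above the deck
- push_face (a point): the middle of the rear face of the cover's rib, 55 mm behind the cover's origin and 21 mm above the deck (61 mm above the bench); pushing here in the fuse box's +x direction slides the cover
- tab_top (a point): centre of the top face of the orange snap tab, a block 40 (x) x 26 (y) mm just ahead of the cover, its top 12 to 14 mm above the deck at the start, in the cover's way; its centre is at x = 19 mm, y = 0 in the box frame, its near edge about 4 mm from the cover's front edge
- tab (a joint): how far the snap tab is pressed down, m: 0 fully out, 0.011 fully in (its top then 3 mm above the deck, clear of the cover). It starts between 0 and 0.002, takes about 6 N to move and stays where it is left; it does not spring back
- socket: loose steel spanner socket standing on the bench beside the fuse box, a stepped cylinder 28 mm in diameter, 40 mm tall; origin under its centre. To be left alone
- screwdriver: loose screwdriver lying on the bench beside the fuse box, on its other side; origin under its middle, x axis along it. To be left alone
- mug: loose blue mug, 80 mm in diameter, 90 mm tall, standing on the bench; origin under its centre. To be left alone
- spray: loose white spray can with red cap, 66 mm in diameter, 190 mm tall, standing; origin under its centre. To be left alone
- jar: loose amber jar with a dark lid, 70 mm in diameter, 90 mm tall, standing; origin under its centre. To be left alone
- wrench: loose wrench lying on the bench; origin under its middle, x axis along it. To be left alone
- bulbbox: loose small cardboard box, 70 x 50 x 50 mm; origin under its centre. To be left alone

How it is judged:
On the way, in this order (a step that is already met when the one before it is completed fails the run):
1. the snap tab is pressed fully in (9 mm or more) while the cover is still on its seat (value of joint tab above 0.009 m and x of cover in the frame of fusebox below -0.05 m), for 0.1 s.
2. the cover has been pushed off its seat, clear of the fuse compartment, still flat on the deck (x of cover in the frame of fusebox above 0.045 m and z of cover in the frame of fusebox between 0.035 and 0.045 m), for 0.2 s.
At the end, for the whole second after the job is handed in: The tab is in (8.5 mm or more) and the cover lies flat and at rest on the deck between the guides (height within 5 mm, sideways within 10 mm, tilt under 0.08 rad), its origin 45 to 85 mm ahead of the fuse box's origin, so that the compartment is wholly uncovered (all of step 2 and value of joint tab above 0.0085 m and x of cover in the frame of fusebox below 0.085 m and y of cover in the frame of fusebox between -0.01 and 0.01 m and angle between cover's own z axis and vertical below 0.08 rad and linear speed of cover below 0.02 m/s); the robot touches nothing.
It fails at once if the cover is lifted more than 10 mm off the deck (z of cover in the frame of fusebox above 0.05 m).
It fails at once if the cover is tipped by more than 0.25 rad (angle between cover's own z axis and vertical above 0.25 rad).
It fails at once if another thing on the bench is moved more than 20 mm (distance of any of socket, screwdriver, mug, spray, jar, wrench, bulbbox from where it was at the start of the episode above 0.02 m).
It also fails if it takes over 40 s, if anything falls off the work surface, if the arm or the gripper's body presses on something with over 40 N, if the wrist force passes 120 N, or if a joint passes its speed limit or range.

## Working session

There is one attempt and no reset: what is moved stays moved. The work goes in short steps, Python scripts to look and compute and a tool call to move; the robot and the scene stay as the last step left them, time stands still between calls to the robot, and variables do not carry over. Pictures are saved under pics/ and viewed, and the job is handed in when it is done.

Besides the shell and the picture viewer there is one more tool, called after "Emit:" as a command line: name --argument value ..., lists and objects as JSON in quotes. play_rows: Moves the arm, as the interface text tells. Its arguments: {"type":"object","properties":{"motion":{"type":"array","items":{"type":"array"}}},"required":["motion"]}

```bash
mkdir -p pics; ls; python3 - <<'E'
from plant import state, cams, workorder, nets
import cv2
s=state(); print(s['time'],s['tool_pos'],s['tool_rot'],s['gripper_width'])
for c in ("scene","top"):
    im,d=cams.grab_frame(c); cv2.imwrite(f'pics/{c}0.png',im[:,:,::-1])
    for n in ("fusebox","compartment","end_stop","cover","push_face","tab_top","socket","screwdriver"):
        r=nets.landmark_of(c,n); print(c,n,[( [round(v,4) for v in a['at']],round(a['score'],2)) for a in r[:2]])
print(state()['time'])
E
```

```text
pics
0.0 [ 0.26021161 -0.5675664   0.23004624] [ 0.59454618  0.38235462  0.59567922 -0.38142634] 1.0011860937851351
scene fusebox [([0.5349, 0.0299, -0.0018], 0.95)]
scene compartment [([0.5468, -0.0267, 0.0376], 0.64)]
scene end_stop [([0.5, 0.1543, 0.0426], 0.58), ([0.5312, 0.0496, 0.0527], 0.57)]
scene cover [([0.5534, -0.0334, 0.0415], 0.85), ([0.5503, -0.0257, 0.0397], 0.72)]
scene push_face [([0.5669, -0.0848, 0.0649], 0.66)]
scene tab_top [([0.5305, 0.0502, 0.0543], 0.43)]
scene socket [([0.4366, -0.0119, 0.0015], 0.57)]
scene screwdriver [([0.4403, 0.4296, 0.0018], 0.27)]
top fusebox [([0.533, 0.0251, 0.0009], 0.75)]
top compartment [([0.5546, -0.0277, 0.0402], 0.73), ([0.711, -0.3213, 0.0036], 0.66)]
top end_stop [([0.5035, 0.1551, 0.0416], 0.89)]
top cover [([0.5519, -0.034, 0.0405], 0.87), ([0.5327, 0.0232, 0.001], 0.48)]
top push_face [([0.5613, -0.0857, 0.0637], 0.86), ([0.4371, -0.0126, 0.0006], 0.74)]
top tab_top [([0.5587, -0.0871, 0.0609], 0.54), ([0.5346, 0.0431, 0.0487], 0.49)]
top socket [([0.7105, -0.3209, 0.0023], 0.74), ([0.6572, 0.414, -0.0036], 0.66)]
top screwdriver [([0.641, 0.0586, 0.0015], 0.9)]
0.9
```

View pics/scene0.png

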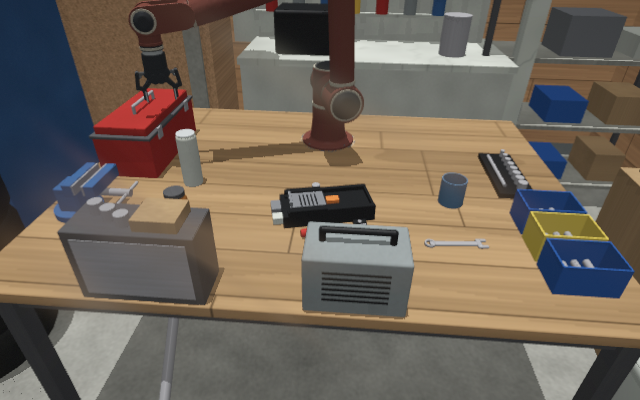

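View pics/top0.png

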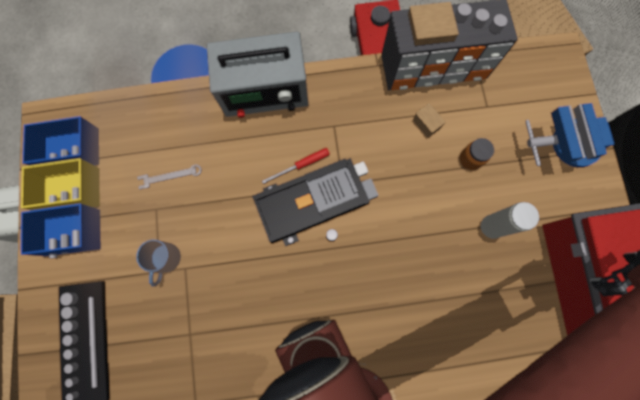

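Scene picture: the box is at about (325,205), cover at its left end and the orange tab at (332,200). Top picture: box (315,200), cover (333,188), tab (304,202), screwdriver (297,165), socket (331,235). The slide direction runs to the image's lower left. Next I fit the box pose.

```bash
cat > h.py <<'E'
import numpy as np, cv2
from scipy.optimize import least_squares
from scipy.spatial.transform import Rotation as R
from plant import state, cams, workorder, nets
L={"fusebox":(0,0,0),"compartment":(-.0585,0,.04),"end_stop":(.132,0,.04),"cover":(-.06,0,.04),"push_face":(-.115,0,.061),"tab_top":(.019,0,.053)}
def pix2w(c,u,v,z=None,depth=None,info=None):
    i=info or cams.camera_info(c); K=np.array(i['K'],float)
    k1=float(i['k1'])
    p=cv2.undistortPoints(np.array([[[u,v]]],float),K,np.array([k1,0,0,0,0.]))[0,0]
    Rm=cv2.Rodrigues(np.array(i['rvec'],float))[0]; t=np.array(i['tvec'],float).ravel()
    C=-Rm.T@t; r=Rm.T@np.array([p[0],p[1],1])
    s=depth if depth is not None else (z-C[2])/r[2]
    return C+s*r
def jaw(s=None):
    q=(s or state())['tool_rot']; m=R.from_quat(np.r_[q[1:],q[0]]).as_matrix()
    return m
def fit(obs,y0=1.82):
    # obs: list of (name,xyz)
    P=np.array([L[n][:2] for n,_ in obs]);Q=np.array([a[:2] for _,a in obs])
    def f(p):
        c,s=np.cos(p[2]),np.sin(p[2])
        return ((P@np.array([[c,s],[-s,c]])+p[:2]-Q)/.004).ravel()
    r=least_squares(f,[.533,.025,y0],loss='soft_l1'); return r.x,(r.fun.reshape(-1,2)*4)
def b2w(p,x,y):
    c,s=np.cos(p[2]),np.sin(p[2]); return np.array([p[0]+c*x-s*y,p[1]+s*x+c*y])
def w2b(p,x,y):
    c,s=np.cos(p[2]),np.sin(p[2]); x-=p[0];y-=p[1]; return np.array([c*x+s*y,-s*x+c*y])
E
python3 - <<'E'
from h import *
obs=[("fusebox",[.5349,.0299]),("fusebox",[.533,.0251]),("compartment",[.5546,-.0277]),("compartment",[.5468,-.0267]),("end_stop",[.5,.1543]),("end_stop",[.5035,.1551]),
("cover",[.5534,-.0334]),("cover",[.5519,-.034]),("push_face",[.5669,-.0848]),("push_face",[.5613,-.0857]),("tab_top",[.5305,.0502]),("tab_top",[.5346,.0431])]
p,f=fit(obs); print(p,np.degrees(p[2])); print(f.round(1).tolist())
print("tab",b2w(p,.024,0),"rear",b2w(p,-.130,0))
m=jaw(); print(m.round(3)); print("jaw yaw",np.degrees(np.arctan2(m[1,2],m[0,2])))
i=cams.camera_info("wrist"); Rm=cv2.Rodrigues(np.array(i['rvec']))[0]; print("cam wrist pos",-Rm.T@np.array(i['tvec']).ravel(), "fwd",Rm[2]); print(state()['joint_pos'])
im,d=cams.grab_frame("top"); 
cv2.imwrite('pics/top_zoom.png',cv2.resize(im[130:270,220:400,::-1],None,fx=4,fy=4))
E
```

```text
[0.53581264 0.02693384 1.82851517] 104.7662017450755
[[0.9, -3.0], [2.8, 1.8], [-3.9, -1.9], [3.9, -2.9], [2.2, 0.3], [-1.3, -0.5], [-2.3, 2.3], [-0.8, 2.9], [-1.8, 0.5], [3.8, 1.4], [0.5, -4.9], [-3.6, 2.2]]
tab [0.52969564 0.05014121] rear [ 0.56894645 -0.09877277]
[[-0.     0.909  0.417]
 [-0.     0.417 -0.909]
 [-1.    -0.     0.   ]]
jaw yaw -65.3740541336947
cam wrist pos [ 0.33316006 -0.53461268  0.37387002] fwd [-0.28394749 -0.13125958 -0.94981301]
[-1.25998504e+00  5.26774869e-02  1.61289064e+00 -2.27298821e-05
  1.47600232e+00 -1.18990397e-01]
```

View pics/top_zoom.png

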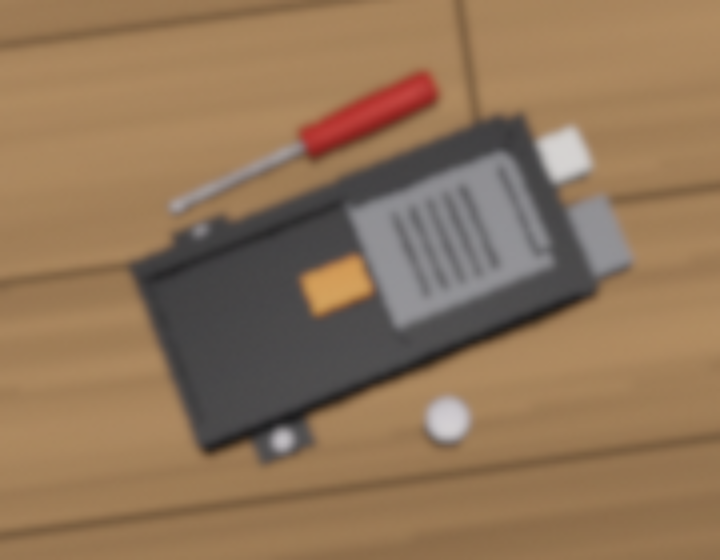

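Top zoom: the cover is seated at the rear, the orange tab is just ahead of it, the deck beyond is empty, and the two connectors at the rear end are outside the box. The fit residuals are within 5 mm. I'll move over the tab, going high to clear the spray can.

Emit:
play_rows --motion '[[1, [0, 0, 0.05], 0], [1, [0.015, 0.03, 0.085], 0.1], [1, [0.035, 0.075, 0.09], 0.24], [1, [0.055, 0.12, 0.09], 0.38], [1, [0.075, 0.165, 0.09], 0.52]]'

```text
time: 1.45
tool_pos: [0.3359, -0.4018, 0.3221]
tool_rot: [0.674, 0.214, 0.673, -0.215]
contact_force: [0.7, 1.2, 0.2]
gripper_width: 0.144
```

Emit:
play_rows --motion '[[1, [0.02, 0.045, 0], 0.14], [1, [0.04, 0.09, 0], 0.28], [1, [0.06, 0.135, 0], 0.42], [1, [0.08, 0.18, 0], 0.56], [1, [0.1, 0.225, 0], 0.7]]'

```text
time: 1.95
tool_pos: [0.4358, -0.1762, 0.3216]
tool_rot: [0.707, -0.03, 0.706, 0.03]
contact_force: [1.1, -0.7, 0.1]
gripper_width: 0.001
```

Emit:
play_rows --motion '[[1, [0.02, 0.045, 0], 0.14], [1, [0.04, 0.09, 0], 0.18], [1, [0.06, 0.135, 0], 0.18], [1, [0.08, 0.18, 0], 0.18], [1, [0.095, 0.225, 0], 0.18]]'

```text
time: 2.45
tool_pos: [0.531, 0.049, 0.3215]
tool_rot: [0.701, -0.092, 0.701, 0.091]
contact_force: [0.2, 0.4, -0.0]
gripper_width: 0.002
```

```bash
python3 - <<'E'
from h import *
m=jaw(); print(state()['tool_pos'],"jaw yaw",np.degrees(np.arctan2(m[1,2],m[0,2])),m[:,0])
im,d=cams.grab_frame("wrist"); cv2.imwrite('pics/w1.png',im[:,:,::-1])
for n in L:
    r=nets.landmark_of("wrist",n); print(n,[([round(v,4) for v in a['at']],round(a['score'],2)) for a in r[:2]])
i=cams.camera_info("wrist")
# orange pixels
hsv=cv2.cvtColor(im,cv2.COLOR_RGB2HSV); mk=cv2.inRange(hsv,(8,150,120),(24,255,255))
n,lab,st,ce=cv2.connectedComponentsWithStats(mk)
for k in range(1,n):
    if st[k,4]>80: print(st[k],ce[k],pix2w("wrist",*ce[k],z=.053,info=i),pix2w("wrist",*ce[k],depth=np.median(d[lab==k]),info=i))
E
```

```text
[0.53103242 0.04897382 0.32149658] jaw yaw 14.85785427428163 [ 7.96769408e-04 -1.46718429e-04 -9.99999672e-01]
fusebox [([0.5356, 0.0267, -0.0014], 0.65)]
compartment []
end_stop [([0.5005, 0.1558, 0.0412], 0.91)]
cover [([0.5526, -0.0307, 0.0429], 0.87)]
push_face [([0.5613, -0.0869, 0.0613], 0.56)]
tab_top [([0.5337, 0.047, 0.0518], 0.75), ([0.5546, -0.0318, 0.0422], 0.45)]
[307 130  21  34 688] [317.10319767 145.99127907] [0.53197026 0.04719774 0.053     ] [0.53206426 0.04687807 0.05128108]
[388 152  21  76 169] [403.09467456 193.97633136] [0.64956158 0.01639737 0.053     ] [0.66492329 0.00463803 0.00793236]
```

View pics/w1.png

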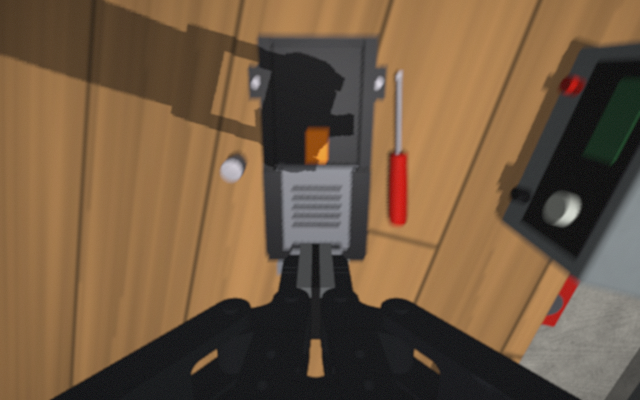

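Wrist picture: the box lies upright in the image, tab at (317,146), cover front edge at about row 165, rib near row 245. The tab's centre measures (0.532, 0.047), which agrees with the fit. The tool is over it, and the jaw yaw of 14.9° matches the box. I'll lower it.

Emit:
play_rows --motion '[[1, [0, 0.001, -0.05], 0], [1, [0, 0.001, -0.1], 0], [1, [0, 0.001, -0.15], 0], [1, [0, 0.001, -0.2], 0], [1, [0, 0.001, -0.245], 0]]'

```text
time: 3.3
tool_pos: [0.5296, 0.0463, 0.0742]
tool_rot: [0.701, -0.09, 0.701, 0.09]
contact_force: [0.5, 0.6, -0.2]
gripper_width: -0.0
```

Emit:
play_rows --motion '[[1, [0, 0, -0.012], 0], [1, [0, 0, -0.018], 0], [1, [0, 0, -0.022], 0], [1, [0, 0, -0.025], 0], [1, [0, 0, -0.028], 0]]'

```text
time: 3.8
tool_pos: [0.5326, 0.0476, 0.0509]
tool_rot: [0.703, -0.092, 0.7, 0.091]
contact_force: [-1.2, -0.1, 6.5]
gripper_width: -0.0
```

Emit:
play_rows --motion '[[1, [0, 0.002, -0.002], 0], [1, [0, 0.002, -0.004], 0], [1, [0, 0.002, -0.006], 0], [1, [0, 0.002, -0.007], 0], [1, [0, 0.002, -0.007], 0]]'

```text
time: 4.3
tool_pos: [0.5327, 0.0491, 0.0438]
tool_rot: [0.703, -0.092, 0.7, 0.091]
contact_force: [-0.2, -3.4, 5.6]
gripper_width: -0.001
```

Emit:
play_rows --motion '[[1, [0, 0, -0.001], 0], [1, [0, 0, -0.002], 0], [1, [0, 0, -0.003], 0], [1, [0, 0, -0.003], 0]]'

```text
time: 4.7
tool_pos: [0.5328, 0.0491, 0.0429]
tool_rot: [0.702, -0.092, 0.7, 0.091]
contact_force: [-6.5, -4.0, 19.0]
gripper_width: -0.001
```

The tab bottomed at z = 42.9 mm with 19 N, as expected for fully in. I'll lift off and check.

Emit:
play_rows --motion '[[1, [0, 0, 0.03], 0], [1, [0, 0, 0.08], 0], [1, [0.012, -0.043, 0.12], 0], [1, [0.025, -0.09, 0.12], 0], [1, [0.037, -0.138, 0.12], 0]]'

```text
time: 5.2
tool_pos: [0.5681, -0.0835, 0.1621]
tool_rot: [0.703, -0.093, 0.699, 0.091]
contact_force: [0.8, 0.6, -0.7]
gripper_width: 0.001
```

```bash
python3 - <<'E'
from h import *
s=state(); print(s['time'],s['tool_pos'],s['contact_force'])
im,d=cams.grab_frame("wrist"); cv2.imwrite('pics/w2.png',im[:,:,::-1])
i=cams.camera_info("wrist")
obs=[("fusebox",[.5349,.0299]),("fusebox",[.533,.0251]),("fusebox",[.5356,.0267]),("compartment",[.5546,-.0277]),("compartment",[.5468,-.0267]),("end_stop",[.5,.1543]),("end_stop",[.5035,.1551]),("end_stop",[.5005,.1558]),
("cover",[.5534,-.0334]),("cover",[.5519,-.034]),("cover",[.5526,-.0307]),("push_face",[.5669,-.0848]),("push_face",[.5613,-.0857]),("push_face",[.5613,-.0869]),("tab_top",[.532,.047]),("tab_top",[.5337,.047])]
for n in ("end_stop","tab_top","cover"):
    r=nets.landmark_of("wrist",n); print(n,[([round(v,4) for v in a['at']],round(a['score'],2)) for a in r[:2]])
p,f=fit(obs); print(p,np.degrees(p[2]))
hsv=cv2.cvtColor(im,cv2.COLOR_RGB2HSV); mk=cv2.inRange(hsv,(8,150,100),(24,255,255))
n,lab,st,ce=cv2.connectedComponentsWithStats(mk)
for k in range(1,n):
    if st[k,4]>80: print(st[k],ce[k],pix2w("wrist",*ce[k],depth=np.median(d[lab==k]),info=i))
print("rear -.142",b2w(p,-.142,0),"cover rel tcp",w2b(p,*s['tool_pos'][:2]))
im,d=cams.grab_frame("top"); cv2.imwrite('pics/top2.png',cv2.resize(im[130:270,220:400,::-1],None,fx=4,fy=4))
for x in np.arange(-.19,-.10,.006):
    row=[]
    for y in (-.04,-.02,-.01,0,.01,.02,.04):
        w=np.r_[b2w(p,x,y),.05]; ii=cams.camera_info("top")
        uv=cv2.projectPoints(w.reshape(1,1,3),np.array(ii['rvec'],float),np.array(ii['tvec'],float),np.array(ii['K'],float),np.array([ii['k1'],0,0,0,0.]))[0].ravel()
        u,v=uv.round().astype(int); row.append(round(float(pix2w("top",u,v,depth=d[v,u],info=ii)[2]*1000)))
    print(round(x,3),row)
E
```

```text
5.2 [ 0.56812379 -0.08348708  0.16211465] [ 0.81410749  0.64497934 -0.73362831]
end_stop []
tab_top []
cover [([0.552, -0.03, 0.0437], 0.71), ([0.6373, 0.055, 0.0023], 0.66)]
[0.53562565 0.02702288 1.82645655] 104.64825187426395
[ 292    0   39   28 1048] [310.89312977  12.95706107] [0.53630408 0.02394262 0.04149223]
[456  20  13  78 151] [464.44370861  43.18543046] [0.65044403 0.03589289 0.02193031]
[430 146  31  16 129] [444.23255814 156.14728682] [ 0.67678595 -0.05107702 -0.00108241]
rear -.142 [ 0.57153521 -0.11036163] cover rel tcp [-0.11513627 -0.00349561]
-0.19 [354, 2, 1, 3, 499, 500, 496]
-0.184 [353, 1, -1, 3, 501, 501, 496]
-0.178 [356, 3, 5, -1, 502, 502, 496]
-0.172 [357, 294, -3, 501, 503, 503, 499]
-0.166 [355, 299, 274, 502, 505, 503, 500]
-0.16 [333, 296, 269, 502, 504, 505, 505]
-0.154 [333, 297, 1067, 503, 508, 508, 507]
-0.148 [333, 295, 504, 504, 509, 509, 510]
-0.142 [331, 268, 503, 505, 510, 509, 514]
-0.136 [323, 500, 505, 508, 509, 510, 514]
-0.13 [312, 504, 504, 509, 511, 512, 516]
-0.124 [300, 503, 506, 508, 510, 510, 517]
-0.118 [46, 503, 506, 509, 509, 513, 518]
-0.112 [70, 503, 507, 507, 510, 512, 519]
-0.106 [51, 502, 505, 507, 508, 513, 520]
```

View pics/w2.png

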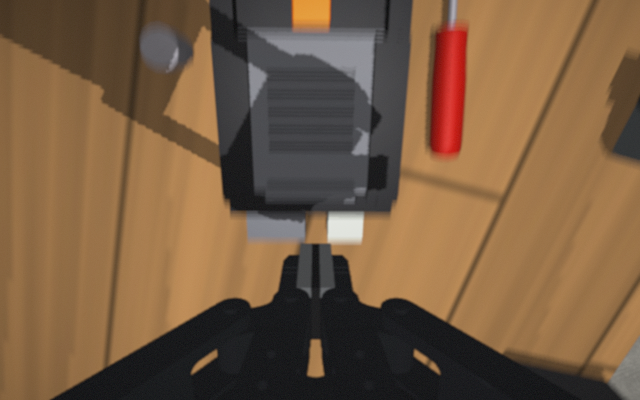

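View pics/top2.png

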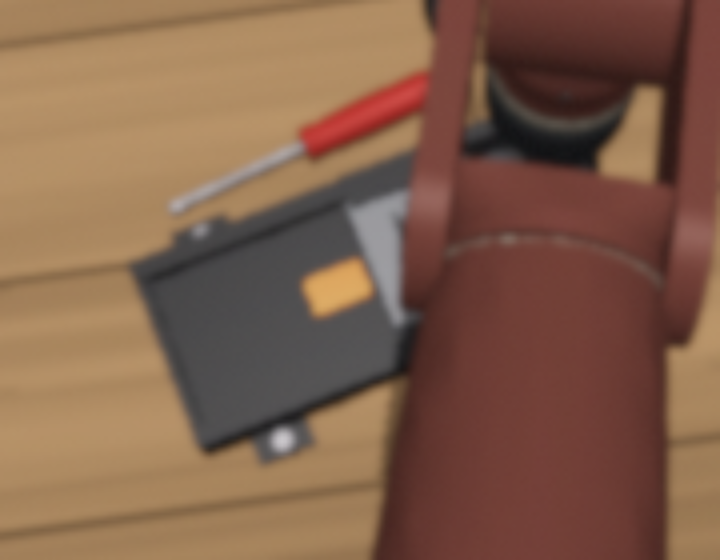

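```bash
python3 - <<'E'
from h import *
print(state()['tool_pos'])
im,d=cams.grab_frame("wrist"); i=cams.camera_info("wrist"); p=[.5356,.0270,1.8265]
for u,v in ((277,228),(345,228),(345,238),(310,190),(310,203),(230,207),(390,207),(310,15),(310,40),(380,120)):
    w=pix2w("wrist",u,v,depth=float(np.median(d[v-1:v+2,u-1:u+2])),info=i); print(u,v,w.round(4),w2b(p,*w[:2]).round(4))
cv2.imwrite('pics/w3.png',im[:,:,::-1])
E
```

```text
[ 0.56577093 -0.08203899  0.15817355]
277 228 [ 0.5449 -0.1319  0.0244] [-0.1561  0.0312]
345 228 [ 0.6009 -0.1169  0.0249] [-0.1557 -0.0268]
345 238 [ 0.6035 -0.1257  0.0253] [-0.1649 -0.0271]
310 190 [ 0.5605 -0.0772  0.0699] [-0.1071  0.0023]
310 203 [ 0.5652 -0.0972  0.0398] [-0.1277  0.0027]
230 207 [ 4.989e-01 -1.339e-01 -1.000e-04] [-0.1464  0.0762]
390 207 [ 0.6271 -0.0842  0.0401] [-0.1307 -0.0604]
310 15 [0.5317 0.0321 0.0423] [0.0059 0.0025]
310 40 [0.5359 0.0165 0.0516] [-0.0102  0.0024]
380 120 [ 0.5947 -0.0205  0.0577] [-0.0609 -0.0452]
```

Wrist measurements: tab top at z = 42 mm (pressed), rib top 70 mm at box x = −107 mm, connectors only 25 mm high. All of these match the given sizes. Now I'll go behind the rib.

Emit:
play_rows --motion '[[1, [0.006, -0.03, 0], 0], [1, [0.006, -0.03, 0], 0], [1, [0.006, -0.03, -0.04], 0], [1, [0.006, -0.03, -0.08], 0], [1, [0.006, -0.03, -0.099], 0]]'

```text
time: 6.0
tool_pos: [0.5692, -0.1097, 0.0551]
tool_rot: [0.699, -0.091, 0.703, 0.093]
contact_force: [-0.5, -0.1, -0.5]
gripper_width: -0.001
```

Emit:
play_rows --motion '[[1, [0, 0, 0], 0], [1, [0, 0, 0], 0]]'

```text
time: 6.2
tool_pos: [0.572, -0.1112, 0.0595]
tool_rot: [0.701, -0.092, 0.701, 0.092]
contact_force: [0.8, 0.7, 0.1]
gripper_width: -0.001
```

Emit:
play_rows --motion '[[1, [-0.0025, 0.0097, -0.004], 0], [1, [-0.004, 0.0155, -0.004], 0], [1, [-0.0063, 0.0242, -0.004], 0], [1, [-0.0089, 0.0339, -0.004], 0], [1, [-0.0114, 0.0435, -0.004], 0]]'

```text
time: 6.7
tool_pos: [0.5607, -0.0681, 0.0559]
tool_rot: [0.702, -0.092, 0.701, 0.091]
contact_force: [0.4, -1.1, 0.7]
gripper_width: -0.002
```

```bash
python3 - <<'E'
from h import *
s=state();p=[.5356,.0270,1.8265]
print(s['time'],s['tool_pos'],s['contact_force'],w2b(p,*s['tool_pos'][:2]))
im,d=cams.grab_frame("wrist"); cv2.imwrite('pics/w4.png',im[:,:,::-1])
for a in nets.landmark_of("wrist","cover")[:2]: print(a, w2b(p,*a['at'][:2]))
E
```

```text
6.7 [ 0.56068998 -0.06808587  0.05588252] [ 0.38373189 -1.13169843  0.66125263] [-0.09834012 -0.00022448]
{'at': [0.5443, -0.0026, 0.0423], 'score': 0.91} [-0.03083803 -0.00093051]
```

View pics/w4.png

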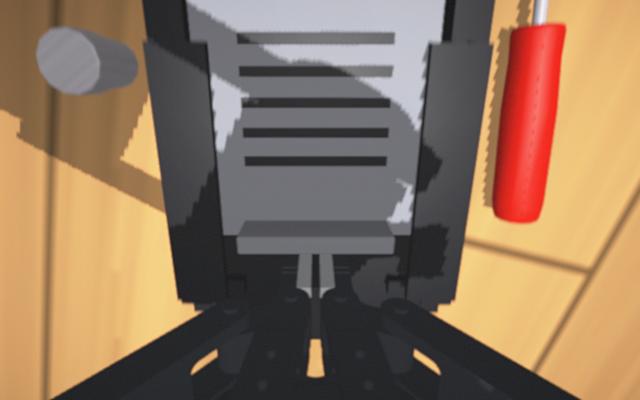

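The fingers sit centred on the rib (rows 220–255, columns 237–395). The cover has slid past the tab to about x = −31 mm with a force near 1 N. I'll push on for another 95 mm.

Emit:
play_rows --motion '[[1, [-0.0033, 0.0126, 0], 0], [1, [-0.0066, 0.0252, 0], 0], [1, [-0.0099, 0.0377, 0], 0], [1, [-0.0132, 0.0503, 0], 0], [1, [-0.0159, 0.061, 0], 0]]'

```text
time: 7.3
tool_pos: [0.5442, -0.0065, 0.0552]
tool_rot: [0.701, -0.091, 0.701, 0.092]
contact_force: [0.5, -0.2, 0.4]
gripper_width: 0.002
```

Emit:
play_rows --motion '[[1, [-0.0025, 0.0097, 0], 0], [1, [-0.0046, 0.0174, 0], 0], [1, [-0.0061, 0.0232, 0], 0], [1, [-0.0071, 0.0271, 0], 0], [1, [-0.0076, 0.029, 0], 0]]'

```text
time: 7.8
tool_pos: [0.5369, 0.0215, 0.0551]
tool_rot: [0.701, -0.091, 0.701, 0.091]
contact_force: [0.2, -0.6, -0.0]
gripper_width: 0.002
```

```bash
python3 - <<'E'
from h import *
s=state();p=[.5356,.0270,1.8265]
print(s['time'],s['tool_pos'],s['contact_force'],w2b(p,*s['tool_pos'][:2]))
im,d=cams.grab_frame("wrist"); cv2.imwrite('pics/w5.png',im[:,:,::-1])
for a in nets.landmark_of("wrist","cover")[:2]: print(a, w2b(p,*a['at'][:2]))
E
```

```text
7.8 [0.53692589 0.02147739 0.05513246] [ 0.20172073 -0.61655768 -0.01392141] [-0.0056784   0.00011403]
{'at': [0.5213, 0.0848, 0.0416], 'score': 0.68} [ 0.05953751 -0.00078409]
```

View pics/w5.png

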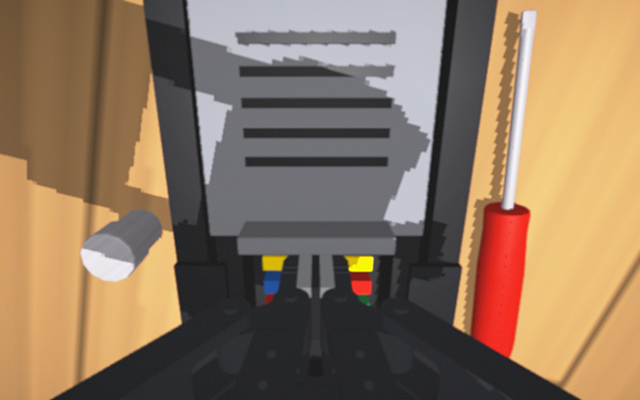

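The cover is at about x = 61 mm, still square, and the fuses show behind the rib. One small nudge towards the middle of the window, then I'll back off straight and lift.

Emit:
play_rows --motion '[[1, [-0.0005, 0.0019, 0], 0], [1, [-0.001, 0.0039, 0], 0], [1, [0.002, -0.0077, 0], 0], [1, [0.0046, -0.0174, 0], 0], [1, [0.0046, -0.0174, 0.03], 0]]'

```text
time: 8.4
tool_pos: [0.5386, 0.0024, 0.0812]
tool_rot: [0.698, -0.09, 0.704, 0.091]
contact_force: [-0.5, -0.6, -0.5]
gripper_width: -0.003
```

Emit:
play_rows --motion '[[1, [0, 0, 0.05], 0], [1, [0.01, -0.03, 0.1], 0], [1, [0.02, -0.06, 0.15], 0], [1, [0.02, -0.06, 0.18], 0], [1, [0.02, -0.06, 0.18], 0]]'

```text
time: 8.9
tool_pos: [0.5656, -0.0595, 0.2745]
tool_rot: [0.706, -0.092, 0.696, 0.088]
contact_force: [0.7, 0.5, -0.0]
gripper_width: -0.005
```

```bash
python3 - <<'E'
from h import *
p=[.5356,.0270,1.8265]; s=state(); print(s['time'],s['tool_pos'],s['contact_force'])
for c in ("wrist","top","scene"):
    im,d=cams.grab_frame(c); cv2.imwrite(f'pics/{c}6.png',im[:,:,::-1])
    for n in("cover","tab_top","push_face","socket","screwdriver","spray","jar"):
        for a in nets.landmark_of(c,n)[:1]: print(c,n,np.round(a['at'],4),round(a['score'],2), w2b(p,*a['at'][:2]).round(4))
    if c=="wrist":
        i=cams.camera_info("wrist"); 
        hsv=cv2.cvtColor(im,cv2.COLOR_RGB2HSV)
        dd=d
E
```

```text
8.9 [ 0.56558167 -0.05946945  0.27449475] [ 0.69132757  0.45798852 -0.03205725]
wrist tab_top [0.5326 0.0473 0.0438] 0.79 [ 0.0204 -0.0022]
wrist push_face [0.5357 0.0331 0.0636] 0.85 [ 0.0059 -0.0016]
wrist socket [ 0.4397 -0.0173 -0.0005] 0.89 [-0.0186  0.104 ]
wrist screwdriver [ 0.438  -0.0166 -0.0013] 0.7 [-0.0175  0.1055]
top cover [0.5185 0.0827 0.0388] 0.91 [0.0582 0.0025]
top push_face [0.5294 0.0336 0.0628] 0.62 [0.008  0.0043]
top screwdriver [0.6379 0.0597 0.0028] 0.81 [ 0.0058 -0.1072]
top spray [ 0.4036 -0.4427 -0.0022] 0.59 [-0.421   0.2465]
top jar [ 0.592  -0.4272  0.002 ] 0.89 [-0.4537  0.0603]
scene cover [0.5208 0.0873 0.0389] 0.89 [ 0.0621 -0.0009]
scene push_face [0.5328 0.0346 0.0633] 0.57 [0.0081 0.0008]
scene socket [ 4.379e-01 -1.230e-02 -1.000e-04] 0.43 [-0.0133  0.1045]
scene spray [ 4.042e-01 -4.456e-01 -4.000e-04] 0.72 [-0.424   0.2467]
```

View pics/wrist6.png

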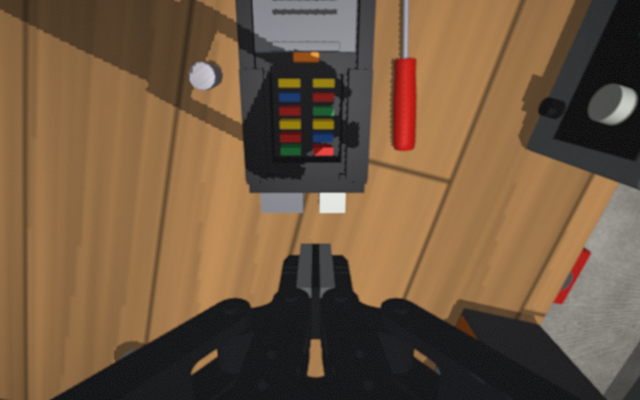

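View pics/scene6.png

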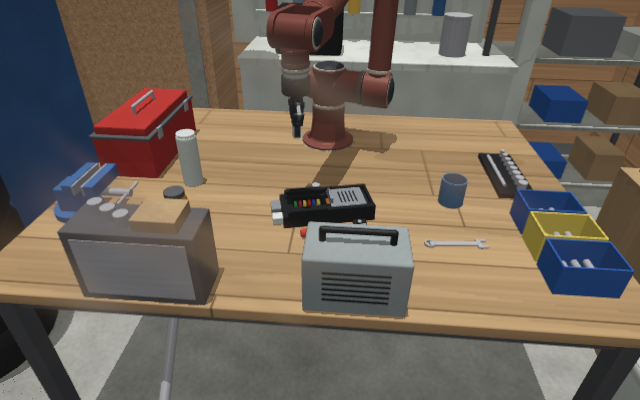

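The wrist picture shows the whole compartment open (fuses at columns 278–335, rows 78–155). The cover lies flat ahead of it, and the rib at row 45 is beyond the sunken tab at (306,57). The tool is free. The cover reads x ≈ 58–64 mm, inside 45–85 mm.

```bash
python3 -c "
from plant import workorder
print(workorder.job_done())"
```

```text
the job is handed in; nothing more can be done
None
```

The fuse box is open and the job is handed in, at about 9 s of the 40 s allowed; no verdict was reported. With the shut fingers I pressed the orange tab in until it bottomed. I then pushed the cover by its rib along the deck, backed off and lifted clear.

**Tab:** the tip was at z = 42.9 mm with about 19 N when it bottomed, and a depth reading afterwards put the tab's top at about 42 mm. Fully in is 43 mm.

**Cover:** the top and scene cameras put it at x ≈ 58–63 mm (allowed 45–85 mm), with y within about 4 mm. It reads at deck height, and all the fuses are visible. Pushing took only about 1 N.

**Other things:** nothing was touched on the way. The socket and screwdriver read within about 6 mm of where they started, which is about the networks' error.

**Disagreements:**
- On the last look the wrist camera did not report the cover itself, because it was partly out of view. It also labelled the socket as the screwdriver.
- Some top-camera readings were wrong the first time: it put the socket in the wrong place, and its best guess for the tab was the rib. I checked these against the pictures and did not rely on them.
- The spray can, jar, mug, wrench and small box had no starting measurement. In the pictures they look unmoved.

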